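# Close the bentwood boxes with their lids

### The arm

A 6-joint arm with a two-finger parallel gripper is mounted at the origin on the work surface. World frame = base frame: x ahead of the robot, y to its left, z up, the work surface at z = 0. Lengths are in m, angles in degrees, forces in N, time in s.
With the tool pointing down it reaches from about 0.35 to 0.875 m from the base axis. Payload 15.5 kg.
Tool frame: the origin (TCP) lies at the very end of the fingers, on their centre line; the grasp point (between the pads) lies env.grip_depth behind it (env.grip_depth is the distance from the TCP to the grasp point, in m); z points along the fingers, y is the direction in which the jaws open and shut (so a half turn about z gives the same grasp; the last joint's range is limited). The gripper opens to 85 mm and grips with 20 to 120 N. Pads are 22 mm wide; open, the fingers measure 114 mm over their backs; the gripper's body (76 mm by 85 mm) begins 54 mm behind the grasp point. The pads swing forward as they close: fully open they stand 13 mm farther back than shut.
Start: joints at [70.56, 28.281, 77.091, -0, 74.628, -5.472], TCP at [0.151, 0.607, 0.231] pointing down, gripper open.
Joint ranges: [-166.48, 166.48], [-47.26, 123.95], [12.59, 153.08], [-70.14, 250.14], [6.76, 159.57], [-176.63, 176.63]. Speed limits (degrees/s): [108.29, 108.29, 147.25, 172.46, 172.46, 172.46].

### API

Orientations are given as [roll, pitch, yaw] about the fixed x, y, z axes, in that order (R = Rz(yaw) Ry(pitch) Rx(roll)).
In Python, from plant import env gives the robot as it stands.
- The arm moves only by the tool send_rows, never from a script. Its argument "motion" is a list of rows, each a list of 3 entries, a list of its own where there are three numbers: the shift along the world's x, y, z in mm, then the turn, a rotation vector about the world's x, y, z in degrees, then the finger opening in mm, from 0 to 85.4. A call has 1 to 10 rows; each row shifts and turns the pose as measured when the row begins; what a row does not reach is not made up. A row lasts 1/12 s, in which the tool goes at most 41.7 mm and 7.16 degrees, less where a joint would pass 70% of its speed; a pose out of reach is approached as far as the arm can. A call is refused whole if a number of a shift passes 41.7 or a number of a turn 7.16, either way. A call with a gripper value outside its range is refused whole. The fingers move at their own pace and stop on an object; the grip force is fixed at half the most. Time passes only in rows, so rows that do not move let the fingers close. It gives the time, the measured TCP pose, the force and the opening at its end, in the units of the state.
- env.state(): the state, without advancing time (a new reading comes with each control period).
- env.capture(name): name is "scene" or "side" or "wrist"; returns a dict with "img" (384x512x3 uint8, red, green, blue), "fx", "fy", "cx", "cy" (pixels), "camera_from_world" (4x4, takes a point from world to camera coordinates). Camera axes: x right, y down, z forward; pixel columns grow to the right and rows downward; lengths in m; the calibration is good to about 2 mm. A picture is of the moment at which its call begins. There is no depth.
- env.job_done(): hands the job in, once; it reports no verdict.
Trained networks look in a picture, given as the dict that the camera call returned (one of the last four; its "shot" number tells which), for a name from the list of things; names that differ only in an ending like _2 or _b are one class to them, and where a whole thing is asked for, a point or a joint stands for the part that bears it (a point fixed in the world has none). Each returns a list of dicts, best first, with "confidence" (0 to 1); they miss things now and then, are a little off and sometimes report something else, mostly with a low value. They report only what shows in the picture. A call takes as long as a camera call. They do not tell look-alikes from the thing itself.
- env.recognise(picture, query): "point" ([column, row] in pixels, amid what is visible of it).
- env.spot_point(picture, query): "point" ([column, row] in pixels: a listed point, or the origin of a listed thing).
The state is a dict: "time_s": time; "q": joint angles; "joint_velocities": joint speeds; "effort": joint torques, N m; "ee_pos": TCP position; "orientation": TCP orientation; "wrist_force": force on the tool from outside, world axes, zero at the start; "torque": the same for the moment, N m; "gripper_width": finger opening in m.
Only numpy, scipy, OpenCV 4.12 (cv2) and the standard library are available. Lean on these libraries where they do the work, as an engineer would, in place of code of your own. Each camera call takes 0.05 s, during which the arm holds its last target.

### The job

Three little bentwood boxes stand open on the saw table: pick out the three lids, the round discs with a red knob, and put each on the box of its own size (small, medium, large), lying flat on the rim with its plug inside the mouth. Set the lids down rather than dropping them. Leave the boxes standing where they are, and do not disturb the plain round blanks.

Things in the scene. Friction and masses are not known exactly. Their poses are not given: they have to be found in the camera images.
- lid_small_knob (a point): Small lid, loose, pale wood: disc 86 mm in diameter, 8 mm thick; on it a red upright round knob (24 mm wide, 44 mm tall), below it a plug (54 mm wide, 8 mm deep). Starts on the table on its plug, knob up. Point: centre of the knob, 22 mm above the disc's top, 22 mm below the knob's top, 38 mm above the plug's underside. z up along the knob; yaw is of no account. About 50 g.
- lid_medium_knob (a point): Medium lid, loose, pale wood: disc 110 mm in diameter, 8 mm thick; on it a red upright round knob (24 mm wide, 44 mm tall), below it a plug (78 mm wide, 8 mm deep). Starts on the table on its plug, knob up. Point: centre of the knob, 22 mm above the disc's top, 22 mm below the knob's top, 38 mm above the plug's underside. z up along the knob; yaw is of no account. About 80 g.
- lid_large_knob (a point): Large lid, loose, pale wood: disc 134 mm in diameter, 8 mm thick; on it a red upright round knob (24 mm wide, 44 mm tall), below it a plug (102 mm wide, 8 mm deep). Starts on the table on its plug, knob up. Point: centre of the knob, 22 mm above the disc's top, 22 mm below the knob's top, 38 mm above the plug's underside. z up along the knob; yaw is of no account. About 120 g.
- box_small: Small bentwood box, pale wood, round, open on top, standing loose: 76 mm outer diameter, 68 mm inside, 50 mm tall. Origin: centre of its underside; z up. With its own lid on, the plug sits in the mouth (7 mm play all round), the disc on the rim, the knob's centre 80 mm above this origin. About 100 g.
- box_medium: Medium bentwood box, pale wood, round, open on top, standing loose: 100 mm outer diameter, 92 mm inside, 60 mm tall. Origin: centre of its underside; z up. With its own lid on, the plug sits in the mouth (7 mm play all round), the disc on the rim, the knob's centre 90 mm above this origin. About 160 g.
- box_large: Large bentwood box, pale wood, round, open on top, standing loose: 124 mm outer diameter, 116 mm inside, 70 mm tall. Origin: centre of its underside; z up. With its own lid on, the plug sits in the mouth (7 mm play all round), the disc on the rim, the knob's centre 100 mm above this origin. About 240 g.
- blank_small: A plain round blank of pale wood without a knob, loose, flat on the table: 86 mm in diameter, 16 mm thick. Not a lid; to be left alone. Origin: centre of its underside.
- blank_medium: A plain round blank of pale wood without a knob, loose, flat on the table: 110 mm in diameter, 16 mm thick. Not a lid; to be left alone. Origin: centre of its underside.
Not all that is in view belongs to the job. Leave any purple or turquoise look-alike of the part that bears lid_large_knob alone.

How it is judged (in metres and radians):
At the end, for the whole second after the job is handed in: Each of the three boxes stands upright on the table, closed by the lid of its own size: lid within 10 mm of the box's axis, at its seated height within 4 mm, level within 4 degrees; all released and at rest (horizontal distance between lid_small_knob and box_small below 0.01 m and z of lid_small_knob in the frame of box_small between 0.076 and 0.084 m and angle between each of lid_small_knob, lid_medium_knob, lid_large_knob's own z axis and vertical below 0.07 rad and angle between each of box_small, box_medium, box_large's own z axis and vertical below 0.05 rad and height (world z) of each of box_small, box_medium, box_large below 0.005 m and linear speed of each of lid_small, box_small, lid_medium, box_medium, lid_large, box_large below 0.02 m/s and horizontal distance between lid_medium_knob and box_medium below 0.01 m and z of lid_medium_knob in the frame of box_medium between 0.086 and 0.094 m and horizontal distance between lid_large_knob and box_large below 0.01 m and z of lid_large_knob in the frame of box_large between 0.096 and 0.104 m); the robot touches nothing.
It fails at once if a box is shifted by more than 30 mm (distance of any of box_small, box_medium, box_large from where it was at the start of the episode above 0.03 m).
It fails at once if a plain blank is moved by more than 20 mm (distance of any of blank_small, blank_medium from where it was at the start of the episode above 0.02 m).
It fails at once if a lid is dropped or thrown (faster than 0.7 m/s while out of the fingers) ((linear speed of lid_small above 0.7 m/s and contact force between the fingers and lid_small below 0.05 N) or (linear speed of lid_medium above 0.7 m/s and contact force between the fingers and lid_medium below 0.05 N) or (linear speed of lid_large above 0.7 m/s and contact force between the fingers and lid_large below 0.05 N)).
It also fails if it takes over 88 s, if anything falls off the work surface, if the arm or the gripper's body presses on something with over 40 N, if the wrist force passes 120 N, or if a joint passes its speed limit or range.

## Working session

There is one attempt and no reset: what is moved stays moved. The work goes in short steps, Python scripts to look and compute and a tool call to move; the robot and the scene stay as the last step left them, time stands still between calls to the robot, and variables do not carry over. Pictures are saved under pics/ and viewed, and the job is handed in when it is done.

Besides the shell and the picture viewer there is one more tool, called after "Request:" by a JSON object that holds its "api" and its "payload", one argument or row to a line. send_rows: Moves the arm, as the interface text tells. Its arguments: {"type":"object","properties":{"motion":{"type":"array"}},"required":["motion"]}

```bash
ls; mkdir -p pics; python3 - <<'E'
from plant import env
import cv2
print(env.state(), env.grip_depth)
for n in ["scene","side","wrist"]:
    p=env.capture(n); cv2.imwrite(f"pics/{n}0.png",p["img"][:,:,::-1]); print(n,p["fx"],p["cx"],p["camera_from_world"].tolist() if hasattr(p["camera_from_world"],'tolist') else p["camera_from_world"])
    for q in ["lid_small_knob","lid_medium_knob","lid_large_knob","box_small","box_medium","box_large","blank_small","blank_medium"]:
        print(q,[(([round(x) for x in d["point"]]),round(d["confidence"],2)) for d in env.spot_point(p,q)][:4])
E
```

```text
pics
{'time_s': 0.0, 'q': array([ 7.05602119e+01,  2.83132725e+01,  7.71287801e+01, -1.69770258e-03,
        7.46258758e+01, -5.47254432e+00]), 'joint_velocities': array([-0.06819448,  0.05195574,  0.05991817,  0.0478106 ,  0.0489975 ,
       -0.06180376]), 'effort': array([-6.57746659e-04, -8.82176971e+01, -3.83866274e+01, -2.98617824e-04,
        1.04815559e-02, -6.76727495e-06]), 'ee_pos': array([0.15074869, 0.60617626, 0.23070798]), 'orientation': array([-1.79932225e+02, -4.84929356e-03,  1.66033204e+02]), 'wrist_force': array([ 0.06584472,  0.63871726, -0.28334369]), 'torque': array([0.01153032, 0.0011911 , 0.03596267]), 'gripper_width': 0.08515144226070627} 0.0187
scene 380.16315238083524 251.50926073836106 [[-0.8156732154276638, 0.5784829778385926, -0.005886423777643616, 0.4169435343772038], [0.43047434166733306, 0.6001174693283335, -0.6742038743384916, -0.09566962460572397], [-0.3864829191568134, -0.5524639964359221, -0.7385218248921808, 1.372364088639614], [0.0, 0.0, 0.0, 1.0]]
lid_small_knob [([232, 156], 0.52)]
lid_medium_knob [([346, 270], 0.63)]
lid_large_knob [([247, 19
[... 666 characters left out ...]
0, 321], 0.95), ([162, 249], 0.87), ([256, 195], 0.63)]
box_small [([286, 113], 0.94)]
box_medium [([317, 149], 0.84)]
box_large [([328, 190], 0.73), ([283, 114], 0.19)]
blank_small [([319, 251], 0.81), ([328, 192], 0.6)]
blank_medium [([254, 147], 0.59)]
wrist 312.6892280186839 257.83248765264375 [[0.241900168780375, 0.9703011215059549, 0.00020481287415853166, -0.624959579229178], [0.9339016931998783, -0.2328828999238527, 0.27128063395948204, -0.034153180155617795], [0.2632716007898075, -0.06543155605168, -0.9625002730857947, 0.378079465484107], [0.0, 0.0, 0.0, 1.0]]
lid_small_knob []
lid_medium_knob []
lid_large_knob []
box_small []
box_medium []
box_large []
blank_small []
blank_medium []
```

View pics/scene0.png

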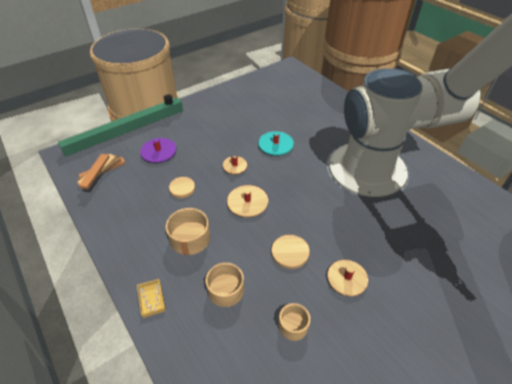

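View pics/side0.png

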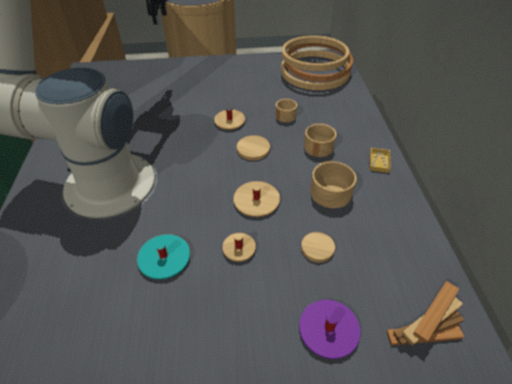

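View pics/wrist0.png

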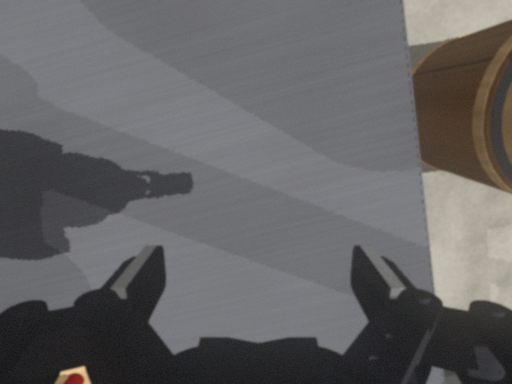

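```bash
cat > h.py <<'E'
import numpy as np, cv2
from scipy.optimize import minimize
from plant import env
def proj(p,P):
    P=np.atleast_2d(P); c=P@p["camera_from_world"][:3,:3].T+p["camera_from_world"][:3,3]
    return np.c_[p["fx"]*c[:,0]/c[:,2]+p["cx"],p["fy"]*c[:,1]/c[:,2]+p["cy"]]
def fix(p): p["camera_from_world"]=np.array(p["camera_from_world"]); return p
def ray(p,uv):
    R=p["camera_from_world"][:3,:3];t=p["camera_from_world"][:3,3]
    return -R.T@t, R.T@np.array([(uv[0]-p["cx"])/p["fx"],(uv[1]-p["cy"])/p["fy"],1])
def onz(p,uv,z):
    o,d=ray(p,uv); return o+d*(z-o[2])/d[2]
def wood(p):
    h=cv2.cvtColor(p["img"],cv2.COLOR_RGB2HSV)
    return ((h[...,1]>70)&(h[...,2]>50)&((h[...,0]<30)|(h[...,0]>170))).astype(np.uint8)
def red(p):
    h=cv2.cvtColor(p["img"],cv2.COLOR_RGB2HSV)
    return ((h[...,1]>170)&((h[...,0]<7)|(h[...,0]>172))&(h[...,2]>50)).astype(np.uint8)
a=np.linspace(0,2*np.pi,60,endpoint=False)
def sil(p,x,y,parts):
    m=np.zeros(p["img"].shape[:2],np.uint8)
    m=np.zeros((m.shape[0]*4,m.shape[1]*4),np.uint8)
    for r,z0,z1 in parts:
        P=np.vstack([np.c_[x+r*np.cos(a),y+r*np.sin(a),0*a+z] for z in(z0,z1)])
        u=(proj(p,P)*4+1.5).round().astype(np.int32)
        cv2.fillConvexPoly(m,cv2.convexHull(u),255)
    return cv2.resize(m,None,fx=.25,fy=.25,interpolation=cv2.INTER_AREA)/255.
def fit(ps,x0,parts):
    rad=max(q[0] for q in parts)
    W=[]
    for p in ps:
        c=sil(p,*x0,[(rad*1.3+.01,0,parts[-1][2])])>0
        W.append((cv2.GaussianBlur(wood(p).astype(float),(0,0),.5)*c))
    def f(v):
        s=0
        for p,w in zip(ps,W):
            s+=np.sum((sil(p,v[0],v[1],parts)-w)**2)
        return s
    r=minimize(f,x0,method="Nelder-Mead",options=dict(initial_simplex=[x0,[x0[0]+.01,x0[1]],[x0[0],x0[1]+.01]],xatol=2e-4,fatol=.1))
    return r.x,r.fun,sum(w.sum() for w in W)
D=dict(s=.043,m=.055,l=.067); PL=dict(s=.027,m=.039,l=.051)
B=dict(s=(.038,.05),m=(.05,.06),l=(.062,.07))
def lidparts(k,z=0): return [(PL[k],z,z+.008),(D[k],z+.008,z+.016),(.012,z+.016,z+.06)]
E
cat > a.py <<'E'
from h import *
A=fix(env.capture("scene"));S=fix(env.capture("side"))
lid=dict(s=((234,161),(238,241)),m=((348,273),(228,115)),l=((247,197),(256,195)))
box=dict(s=((294,320),(286,110)),m=((225,284),(319,140)),l=((189,230),(333,185)))
ov={}
for n,dd,hh in(("lid",lid,.038),("box",box,.03)):
  for k,(u,v) in dd.items():
    x1=onz(A,u,hh)[:2];x2=onz(S,v,hh)[:2]
    parts=lidparts(k) if n=="lid" else [(B[k][0],0,B[k][1])]
    x0=(x1+x2)/2
    print(n,k,x1.round(3),x2.round(3),end=" ")
    for ps in([A],[S],[A,S]):
        r=fit(ps,x0,parts); print(r[0].round(4),round(r[1]),round(r[2]),end=" | ")
    print()
    for p,nm in((A,"A"),(S,"S")):
        im=ov.setdefault(nm,cv2.resize(p["img"],None,fx=1.5,fy=1.5)[:,:,::-1].copy())
        m=(cv2.resize(sil(p,*r[0],parts),None,fx=1.5,fy=1.5)>.5).astype(np.uint8)
        cv2.drawContours(im,cv2.findContours(m,0,1)[0],-1,(0,255,0),1)
for k in ov: cv2.imwrite(f"pics/ov{k}.png",ov[k])
E
python3 a.py
```

```text
lid s [ 0.39  -0.278] [ 0.384 -0.284] [ 0.3849 -0.2848] 22 355 | [ 0.3851 -0.2827] 7 781 | [ 0.3848 -0.2829] 32 1136 | 
lid m [0.386 0.281] [0.38  0.269] [0.3827 0.2794] 6 1170 | [0.3831 0.2799] 23 507 | [0.383  0.2798] 30 1677 | 
lid l [ 0.451 -0.11 ] [ 0.445 -0.127] [ 0.4457 -0.1174] 44 1096 | [ 0.4462 -0.1153] 7 1335 | [ 0.4461 -0.116 ] 60 2431 | 
box s [0.589 0.296] [0.591 0.29 ] [0.5901 0.2957] 12 940 | [0.5906 0.2967] 8 428 | [0.5905 0.2962] 22 1368 | 
box m [0.676 0.109] [0.675 0.109] [0.6763 0.1089] 19 1367 | [0.6764 0.1098] 25 894 | [0.6764 0.109 ] 45 2261 | 
box l [ 0.667 -0.108] [ 0.675 -0.101] [ 0.6709 -0.1043] 18 1649 | [ 0.6714 -0.1013] 23 1755 | [ 0.6714 -0.1025] 52 3404 |
```

View pics/ovA.png

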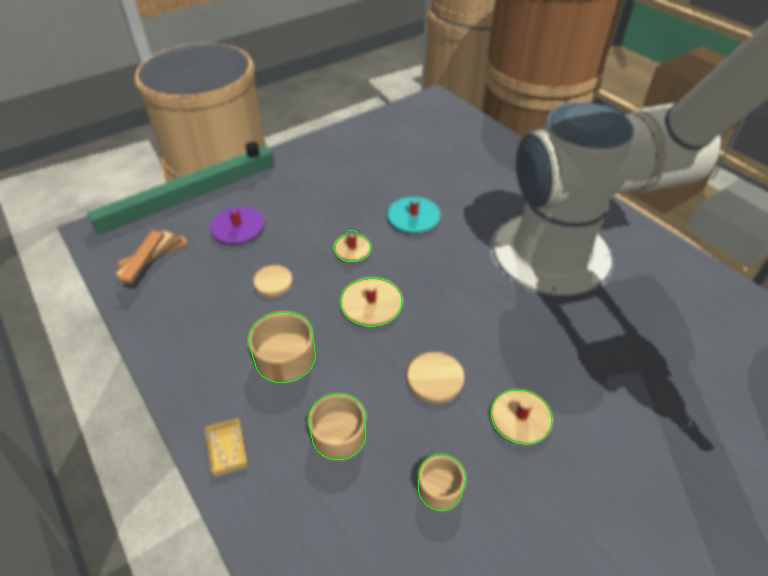

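View pics/ovS.png

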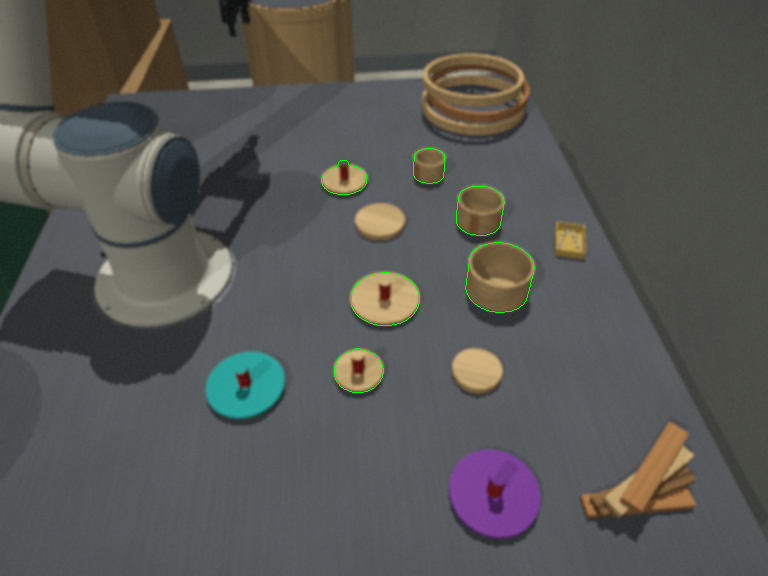

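Request:
{"api": "send_rows", "payload": {
  "motion": [
    [[15, -20, 0], [0, 0, 0], 60],
    [[20, -28, 0], [0, 0, 0], 60],
    [[20, -28, 0], [0, 0, 0], 60],
    [[20, -28, 0], [0, 0, 0], 60],
    [[20, -28, 0], [0, 0, 0], 60],
    [[20, -28, 0], [0, 0, 0], 60],
    [[20, -28, 0], [0, 0, 0], 60],
    [[20, -28, 0], [0, 0, 0], 60],
    [[20, -28, -20], [0, 0, 0], 60],
    [[20, -28, -20], [0, 0, 0], 60]
  ]
}}

```text
time_s: 2.28
ee_pos: [0.3498, 0.3291, 0.1939]
orientation: [179.4, 0.3, 166.6]
wrist_force: [0.8, 1.2, -1.1]
gripper_width: 0.0599
```

The overlays line up with all three lids and all three boxes in both views, for example small lid (352,245) and large box (282,345) in the scene overlay. The turquoise and purple look-alikes stay well clear of the fits.

Request:
{"api": "send_rows", "payload": {
  "motion": [
    [[17, -25, -20], [0, 0, 0], 60],
    [[12, -18, -30], [0, 0, 0], 60],
    [[4, -6, -25], [0, 0, 0], 60],
    [[0, 0, -10], [0, 0, 0], 60],
    [[0, 0, 0], [0, 0, 0], 60]
  ]
}}

```text
time_s: 2.7
ee_pos: [0.3878, 0.2716, 0.1046]
orientation: [179.4, 0.4, 166.2]
wrist_force: [-0.2, -0.3, -0.2]
gripper_width: 0.0601
```

```bash
python3 - <<'E'
from h import *
for n in("wrist","side"):
    p=env.capture(n); cv2.imwrite(f"pics/{n}1.png",p["img"][:,:,::-1])
s=env.state(); print(s["ee_pos"],s["orientation"])
E
```

```text
[0.38820641 0.27265322 0.10634583] [179.27655657   0.50391042 166.23559252]
```

View pics/wrist1.png

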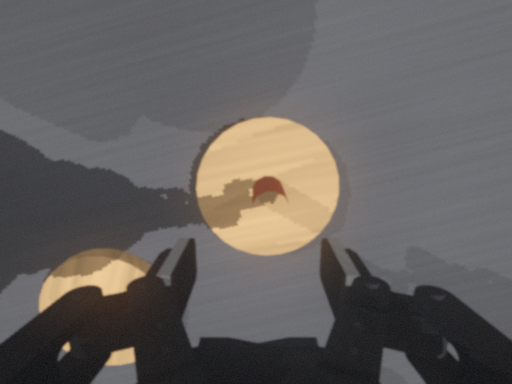

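```bash
cat > st.py <<'E'
import sys
from h import *
from scipy.spatial.transform import Rotation as Ro
s=env.state(); R=Ro.from_euler("xyz",s["orientation"],degrees=True)
T=Ro.from_euler("xyz",[180,0,float(sys.argv[4]) if len(sys.argv)>4 else s["orientation"][2]],degrees=True)
print("t",round(s["time_s"],2),"pos",(s["ee_pos"]*1000).round(1),"rot",(T*R.inv()).as_rotvec(degrees=True).round(2),"F",s["wrist_force"].round(1),"w",round(s["gripper_width"]*1000,1),"q6",s["q"].round(0))
if len(sys.argv)>3: print("d",(np.array(sys.argv[1:4],float)-s["ee_pos"]*1000).round(1))
E
python3 - <<'E'
from h import *
W=fix(env.capture("wrist"))
print(fit([W],np.array([.383,.2798]),lidparts("m")))
E
python3 st.py 383 280 22
```

```text
(array([0.38193824, 0.28120156]), np.float64(158.89818233641688), np.float64(15638.0))
t 2.85 pos [388.4 273.1 106.9] rot [-0.62  0.73 -0.  ] F [-0.2 -0.7  0.4] w 60.1 q6 [ 28.  26. 107.   0.  46. -49.]
d [ -5.4   6.9 -84.9]
```

Request:
{"api": "send_rows", "payload": {
  "motion": [
    [[-6, 7, 0], [-0.6, 0.7, 0], 60],
    [[0, 0, -15], [0, 0, 0], 60],
    [[0, 0, -25], [0, 0, 0], 60],
    [[0, 0, -15], [0, 0, 0], 60],
    [[0, 0, -10], [0, 0, 0], 60],
    [[0, 0, 0], [0, 0, 0], 60]
  ]
}}

```text
time_s: 3.35
ee_pos: [0.3857, 0.2867, 0.0477]
orientation: [179.4, 0.7, 166.6]
wrist_force: [0.5, -0.7, 1.0]
gripper_width: 0.0603
```

```bash
python3 st.py 382.5 280.3 22
```

```text
t 3.35 pos [385.7 286.7  47.7] rot [-0.47  0.81 -0.  ] F [ 0.5 -0.7  1. ] w 60.3 q6 [ 29.  33. 109.   0.  38. -47.]
d [ -3.2  -6.4 -25.7]
```

Request:
{"api": "send_rows", "payload": {
  "motion": [
    [[-3, -6, -6], [-0.4, 0.8, 0], 60],
    [[0, 0, -10], [0, 0, 0], 60],
    [[0, 0, -6], [0, 0, 0], 60]
  ]
}}

```text
time_s: 3.6
ee_pos: [0.384, 0.2823, 0.0278]
orientation: [179.8, 0.2, 166.7]
wrist_force: [-0.6, -0.5, 0.1]
gripper_width: 0.0598
```

```bash
python3 st.py 382.5 280.3 22;python3 st.py 382.5 280.3 22
```

```text
t 3.6 pos [384.  282.3  27.8] rot [-0.2   0.23 -0.  ] F [-0.6 -0.5  0.1] w 59.8 q6 [ 29.  35. 109.   0.  35. -48.]
d [-1.5 -2.  -5.8]
t 3.6 pos [384.  282.3  27.8] rot [-0.2   0.23 -0.  ] F [-0.6 -0.5  0.1] w 59.8 q6 [ 29.  35. 109.   0.  35. -48.]
d [-1.5 -2.  -5.8]
```

Request:
{"api": "send_rows", "payload": {
  "motion": [
    [[-1, -2, -5], [0, 0, 0], 40],
    [[0, 0, 0], [0, 0, 0], 20],
    [[0, 0, 0], [0, 0, 0], 15],
    [[0, 0, 0], [0, 0, 0], 15],
    [[0, 0, 0], [0, 0, 0], 15],
    [[0, 0, 0], [0, 0, 0], 15]
  ]
}}

```text
time_s: 4.1
ee_pos: [0.3832, 0.2801, 0.0224]
orientation: [179.7, 0.2, 166.7]
wrist_force: [0.3, 0.4, -1.8]
gripper_width: 0.0227
```

```bash
python3 st.py 382.5 280.3 22; python3 - <<'E'
from h import *
for n in("wrist","side"):
    p=env.capture(n); cv2.imwrite(f"pics/{n}2.png",p["img"][:,:,::-1])
E
```

```text
t 4.1 pos [383.2 280.1  22.4] rot [-0.21  0.26 -0.  ] F [ 0.3  0.4 -1.8] w 22.7 q6 [ 29.  36. 110.   0.  34. -48.]
d [-0.7  0.2 -0.4]
```

View pics/wrist2.png

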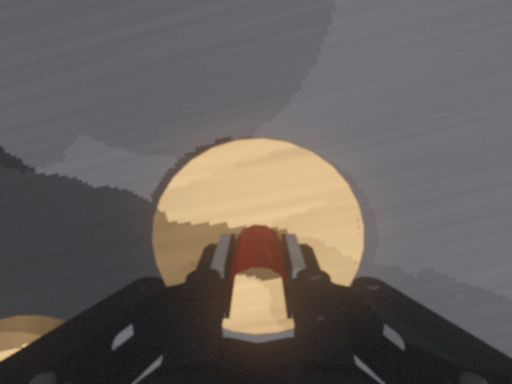

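The knob (258,250) sits squarely between the pads.

Request:
{"api": "send_rows", "payload": {
  "motion": [
    [[0, 0, 12], [0, 0, 0], 15],
    [[0, 0, 25], [0, 0, 0], 15],
    [[0, 0, 35], [0, 0, 0], 15],
    [[5, -3, 30], [0, 0, 0], 15],
    [[15, -9, 15], [0, 0, 0], 15],
    [[25, -14, 0], [0, 0, 0], 15],
    [[30, -18, 0], [0, 0, 0], 15],
    [[30, -18, 0], [0, 0, 0], 15],
    [[30, -18, 0], [0, 0, 0], 15],
    [[30, -18, 0], [0, 0, 0], 15]
  ]
}}

```text
time_s: 5.03
ee_pos: [0.5471, 0.1795, 0.1471]
orientation: [179.8, 0.1, 167.1]
wrist_force: [0.3, 1.4, -0.0]
gripper_width: 0.0229
```

```bash
python3 st.py 676.4 109 135
```

```text
t 5.03 pos [547.1 179.5 147.1] rot [-0.15  0.13 -0.  ] F [ 0.3  1.4 -0. ] w 22.9 q6 [ 12.  30.  90.   0.  60. -65.]
d [129.3 -70.5 -12.1]
```

Request:
{"api": "send_rows", "payload": {
  "motion": [
    [[30, -16, 0], [0, 0, 0], 15],
    [[30, -16, 0], [0, 0, 0], 15],
    [[25, -14, 0], [0, 0, 0], 15],
    [[18, -10, 0], [0, 0, 0], 15],
    [[10, -6, 0], [0, 0, 0], 15],
    [[5, -2, 0], [0, 0, 0], 15],
    [[0, 0, 0], [0, 0, 0], 15],
    [[0, 0, 0], [0, 0, 0], 15]
  ]
}}

```text
time_s: 5.7
ee_pos: [0.675, 0.106, 0.1461]
orientation: [179.8, 0.2, 166.8]
wrist_force: [-0.0, 0.6, -0.6]
gripper_width: 0.0224
```

```bash
python3 st.py 676.4 109 135; cat > look.py <<'E'
import sys
from h import *
# usage: look.py tag key z_of_plug x y : fit lid held
tag,k=sys.argv[1:3]
A=fix(env.capture("scene"));S=fix(env.capture("side"));W=fix(env.capture("wrist"))
for n,p in(("A",A),("S",S),("W",W)): cv2.imwrite(f"pics/{tag}{n}.png",p["img"][:,:,::-1])
E
python3 look.py pm m; python3 st.py 676.4 109 135
```

```text
t 5.7 pos [675.  106.  146.1] rot [-0.12  0.2  -0.  ] F [-0.   0.6 -0.6] w 22.4 q6 [  4.  38.  74.   0.  69. -73.]
d [  1.4   3.  -11.1]
t 5.85 pos [674.7 106.5 146.4] rot [-0.11  0.2  -0.  ] F [-0.1  0.5 -0.3] w 22.6 q6 [  4.  37.  74.   0.  69. -73.]
d [  1.7   2.5 -11.4]
```

View pics/pmS.png

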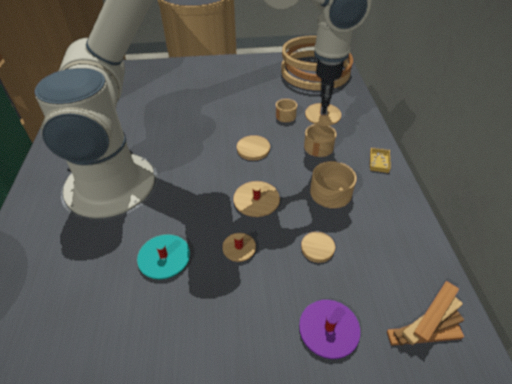

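View pics/pmA.png

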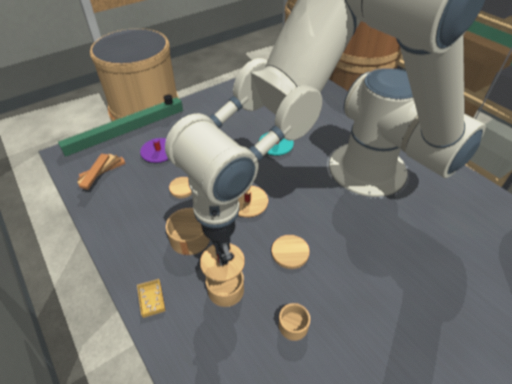

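The lid hangs level over the medium box, at (323,114) in side and (222,262) in scene.

Request:
{"api": "send_rows", "payload": {
  "motion": [
    [[2, 3, -10], [0, 0, 0], 15],
    [[0, 0, -15], [0, 0, 0], 15],
    [[0, 0, -13], [0, 0, 0], 15],
    [[0, 0, -5], [0, 0, 0], 15],
    [[0, 0, 0], [0, 0, 0], 15]
  ]
}}

```text
time_s: 6.27
ee_pos: [0.6747, 0.113, 0.1012]
orientation: [179.8, 0.2, 167.0]
wrist_force: [0.7, -0.2, -0.2]
gripper_width: 0.023
```

```bash
python3 st.py 676.4 109 82.5
```

```text
t 6.27 pos [674.7 113.  101.2] rot [-0.14  0.24 -0.  ] F [ 0.7 -0.2 -0.2] w 23.0 q6 [  4.  40.  76.   0.  64. -73.]
d [  1.7  -4.  -18.7]
```

Request:
{"api": "send_rows", "payload": {
  "motion": [
    [[2, -4, -2], [-0.1, 0.2, 0], 15],
    [[0, 0, -6], [0, 0, 0], 15],
    [[0, 0, 0], [0, 0, 0], 15]
  ]
}}

```text
time_s: 6.52
ee_pos: [0.6767, 0.1094, 0.093]
orientation: [180.0, 0.0, 167.1]
wrist_force: [-0.5, -1.5, -0.7]
gripper_width: 0.0225
```

```bash
python3 st.py 676.4 109 82.5
```

```text
t 6.52 pos [676.7 109.4  93. ] rot [-0.03  0.02 -0.  ] F [-0.5 -1.5 -0.7] w 22.5 q6 [  4.  41.  76.   0.  63. -73.]
d [ -0.3  -0.4 -10.5]
```

Request:
{"api": "send_rows", "payload": {
  "motion": [
    [[0, 0, -5], [0, 0, 0], 15],
    [[0, 0, -4], [0, 0, 0], 15],
    [[0, 0, -1], [0, 0, 0], 15]
  ]
}}

```text
time_s: 6.77
ee_pos: [0.6775, 0.1093, 0.0831]
orientation: [179.9, 0.1, 167.1]
wrist_force: [1.0, -0.1, -1.4]
gripper_width: 0.0228
```

```bash
python3 st.py 676.4 109 82.5
```

```text
t 6.77 pos [677.5 109.3  83.1] rot [-0.04  0.13 -0.  ] F [ 1.  -0.1 -1.4] w 22.8 q6 [  4.  42.  76.   0.  62. -73.]
d [-1.1 -0.3 -0.6]
```

Request:
{"api": "send_rows", "payload": {
  "motion": [
    [[-1, 0, -1], [0, 0, 0], 15],
    [[0, 0, 0], [0, 0, 0], 15],
    [[0, 0, 0], [0, 0, 0], 15]
  ]
}}

```text
time_s: 7.02
ee_pos: [0.6763, 0.1093, 0.0818]
orientation: [179.9, 0.1, 167.1]
wrist_force: [0.7, 0.3, -1.3]
gripper_width: 0.0231
```

```bash
python3 st.py 676.4 109 82.5
```

```text
t 7.02 pos [676.3 109.3  81.8] rot [-0.04  0.12 -0.  ] F [ 0.7  0.3 -1.3] w 23.1 q6 [  4.  42.  76.   0.  62. -73.]
d [ 0.1 -0.3  0.7]
```

Request:
{"api": "send_rows", "payload": {
  "motion": [
    [[0, 0, -1.5], [0, 0, 0], 15],
    [[0, 0, 0], [0, 0, 0], 15],
    [[0, 0, 0], [0, 0, 0], 15]
  ]
}}

```text
time_s: 7.27
ee_pos: [0.6765, 0.1093, 0.0805]
orientation: [179.9, 0.1, 167.1]
wrist_force: [0.6, 0.2, -0.7]
gripper_width: 0.0226
```

```bash
python3 st.py 676.4 109 82.5; python3 look.py pn m
```

```text
t 7.27 pos [676.5 109.3  80.5] rot [-0.05  0.16 -0.  ] F [ 0.6  0.2 -0.7] w 22.6 q6 [  4.  42.  76.   0.  62. -73.]
d [-0.1 -0.3  2. ]
```

View pics/pnS.png

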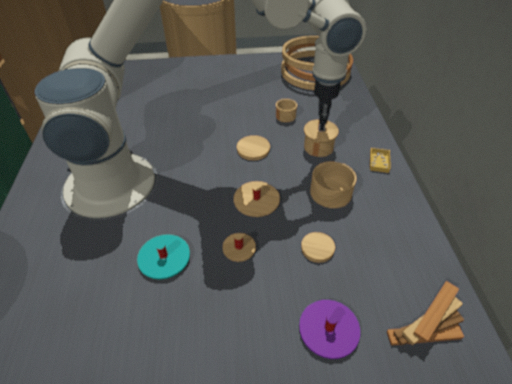

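View pics/pnA.png

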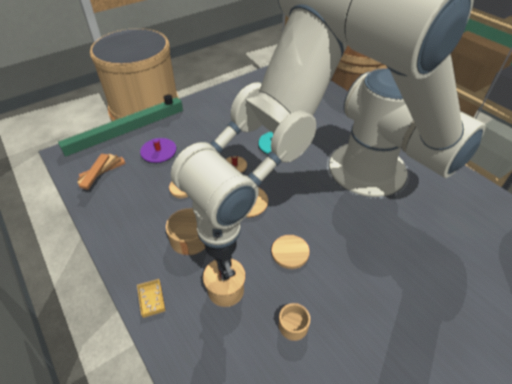

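The lid is on or nearly on the medium box, at (320,133) in side. I'll creep down until the force reading shows contact.

Request:
{"api": "send_rows", "payload": {
  "motion": [
    [[0, 0, -1.5], [0, 0, 0], 15],
    [[0, 0, 0], [0, 0, 0], 15],
    [[0, 0, 0], [0, 0, 0], 15]
  ]
}}

```text
time_s: 7.67
ee_pos: [0.6766, 0.1093, 0.079]
orientation: [179.9, 0.2, 167.1]
wrist_force: [0.1, 0.4, -1.2]
gripper_width: 0.0227
```

On the table the lid rests on its plug, so the seated rise is 52 mm, not 60. The TCP target is about 74.4 mm, so I carry on down.

Request:
{"api": "send_rows", "payload": {
  "motion": [
    [[0, 0, -2], [0, 0, 0], 15],
    [[0, 0, -1], [0, 0, 0], 15],
    [[0, 0, -0.7], [0, 0, 0], 15],
    [[0, 0, -0.7], [0, 0, 0], 15],
    [[0, 0, 0], [0, 0, 0], 15]
  ]
}}

```text
time_s: 8.08
ee_pos: [0.6766, 0.1093, 0.0741]
orientation: [179.9, 0.2, 167.1]
wrist_force: [-0.9, -0.9, 0.0]
gripper_width: 0.0226
```

Request:
{"api": "send_rows", "payload": {
  "motion": [
    [[0, 0, -0.6], [0, 0, 0], 15],
    [[0, 0, 0], [0, 0, 0], 15],
    [[0, 0, 0], [0, 0, 0], 15]
  ]
}}

```text
time_s: 8.33
ee_pos: [0.6767, 0.1093, 0.0744]
orientation: [179.9, 0.2, 167.1]
wrist_force: [-0.4, -0.3, -0.9]
gripper_width: 0.0228
```

Request:
{"api": "send_rows", "payload": {
  "motion": [
    [[0, 0, 0], [0, 0, 0], 30],
    [[0, 0, 0], [0, 0, 0], 50],
    [[0, 0, 0], [0, 0, 0], 60],
    [[0, 0, 0], [0, 0, 0], 60],
    [[0, 0, 25], [0, 0, 0], 60],
    [[0, 0, 35], [0, 0, 0], 60],
    [[0, 0, 35], [0, 0, 0], 60],
    [[-10, -10, 20], [0, 0, 0], 60],
    [[-20, -20, 0], [0, 0, 0], 60],
    [[-22, -24, 0], [0, 0, 0], 60]
  ]
}}

```text
time_s: 9.17
ee_pos: [0.6249, 0.0575, 0.1923]
orientation: [179.9, 0.2, 167.3]
wrist_force: [-0.5, -1.3, -0.6]
gripper_width: 0.0597
```

```bash
python3 st.py 446 -116 22; python3 look.py pr m
```

```text
t 9.17 pos [624.9  57.5 192.3] rot [-0.07  0.19 -0.  ] F [-0.5 -1.3 -0.6] w 59.7 q6 [ -0.  31.  80.   0.  70. -78.]
d [-178.9 -173.5 -170.3]
```

View pics/prS.png

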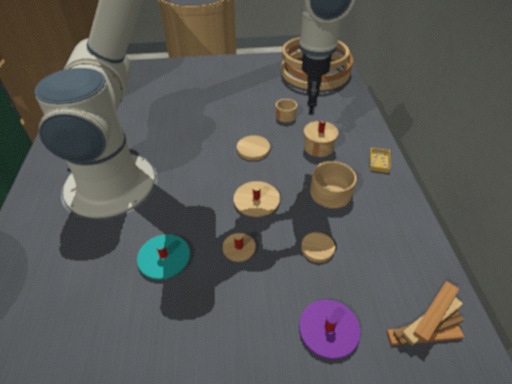

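View pics/prA.png

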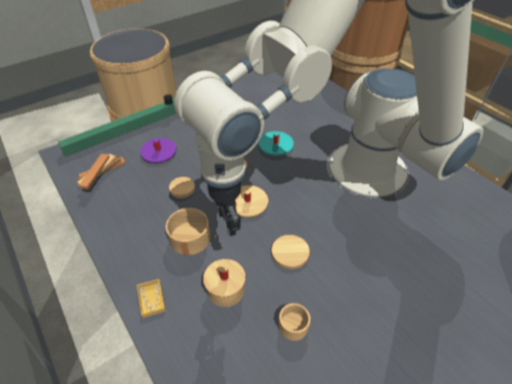

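The medium lid is seated on its box, at (321,133) in side and (224,280) in scene. Next is the large lid.

Request:
{"api": "send_rows", "payload": {
  "motion": [
    [[-25, -24, 0], [0, 0, 0], 60],
    [[-25, -24, -15], [0, 0, 0], 60],
    [[-25, -24, -20], [0, 0, 0], 60],
    [[-25, -24, -20], [0, 0, 0], 60],
    [[-25, -24, -20], [0, 0, 0], 60],
    [[-20, -20, -15], [0, 0, 0], 60],
    [[-15, -14, 0], [0, 0, 0], 60],
    [[-8, -7, 0], [0, 0, 0], 60],
    [[0, 0, 0], [0, 0, 0], 60]
  ]
}}

```text
time_s: 10.07
ee_pos: [0.4547, -0.1061, 0.0988]
orientation: [179.7, 0.4, 167.3]
wrist_force: [0.6, 0.8, -0.3]
gripper_width: 0.0598
```

```bash
python3 st.py 446 -116 22; python3 - <<'E'
from h import *
W=fix(env.capture("wrist"));cv2.imwrite("pics/w3.png",W["img"][:,:,::-1])
print(fit([W],np.array([.446,-.116]),lidparts("l")))
E
```

```text
t 10.07 pos [ 454.7 -106.1   98.8] rot [-0.19  0.5  -0.  ] F [ 0.6  0.8 -0.3] w 59.8 q6 [-21.  27. 108.   1.  45. -98.]
d [ -8.7  -9.9 -76.8]
(array([ 0.44531189, -0.11540263]), np.float64(603.4292228282334), np.float64(24785.0))
```

View pics/w3.png

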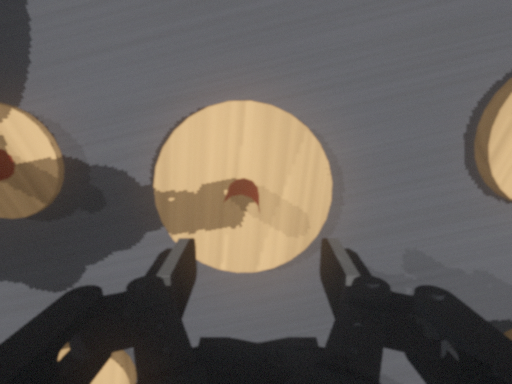

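The wrist view centres the large lid at (243,188), and its fit agrees within 1 mm.

Request:
{"api": "send_rows", "payload": {
  "motion": [
    [[-9, -10, 0], [-0.2, 0.5, 0], 60],
    [[0, 0, -15], [0, 0, 0], 60],
    [[0, 0, -22], [0, 0, 0], 60],
    [[0, 0, -15], [0, 0, 0], 60],
    [[0, 0, 0], [0, 0, 0], 60]
  ]
}}

```text
time_s: 10.53
ee_pos: [0.4539, -0.1162, 0.0478]
orientation: [-179.9, 0.6, 167.6]
wrist_force: [-1.3, 0.1, 0.7]
gripper_width: 0.0601
```

```bash
python3 st.py 445.8 -115.8 22
```

```text
t 10.53 pos [ 453.9 -116.2   47.8] rot [0.27 0.56 0.  ] F [-1.3  0.1  0.7] w 60.1 q6 [-22.  33. 110.  -0.  37. -99.]
d [ -8.1   0.4 -25.8]
```

Request:
{"api": "send_rows", "payload": {
  "motion": [
    [[-8, 0, -4], [0.3, 0.6, 0], 60],
    [[0, 0, -10], [0, 0, 0], 60],
    [[0, 0, -5], [0, 0, 0], 60],
    [[0, 0, 0], [0, 0, 0], 60]
  ]
}}

```text
time_s: 10.87
ee_pos: [0.4475, -0.1157, 0.0299]
orientation: [180.0, -0.0, 167.8]
wrist_force: [-0.2, 0.2, -0.1]
gripper_width: 0.0602
```

```bash
python3 st.py 445.8 -115.8 22
```

```text
t 10.87 pos [ 447.5 -115.7   29.9] rot [-0.01 -0.    0.  ] F [-0.2  0.2 -0.1] w 60.2 q6 [ -22.   34.  111.    0.   35. -100.]
d [-1.7 -0.1 -7.9]
```

Request:
{"api": "send_rows", "payload": {
  "motion": [
    [[-1.5, 0, -5], [0, 0, 0], 50],
    [[0, 0, -2.5], [0, 0, 0], 40],
    [[0, 0, 0], [0, 0, 0], 30],
    [[0, 0, 0], [0, 0, 0], 15],
    [[0, 0, 0], [0, 0, 0], 15],
    [[0, 0, 0], [0, 0, 0], 15],
    [[0, 0, 0], [0, 0, 0], 15]
  ]
}}

```text
time_s: 11.45
ee_pos: [0.4467, -0.116, 0.024]
orientation: [-180.0, 0.1, 167.8]
wrist_force: [0.2, 0.6, -0.5]
gripper_width: 0.0229
```

```bash
python3 st.py 671.2 -102.5 150;
```

```text
t 11.45 pos [ 446.7 -116.    24. ] rot [0.05 0.11 0.  ] F [ 0.2  0.6 -0.5] w 22.9 q6 [ -22.   35.  111.    0.   33. -100.]
d [224.5  13.5 126. ]
```

Request:
{"api": "send_rows", "payload": {
  "motion": [
    [[0, 0, 12], [0, 0, 0], 15],
    [[0, 0, 25], [0, 0, 0], 15],
    [[0, 0, 35], [0, 0, 0], 15],
    [[5, 0, 30], [0, 0, 0], 15],
    [[15, 1, 15], [0, 0, 0], 15],
    [[25, 2, 0], [0, 0, 0], 15],
    [[32, 2, 0], [0, 0, 0], 15],
    [[32, 2, 0], [0, 0, 0], 15],
    [[32, 2, 0], [0, 0, 0], 15],
    [[28, 2, 0], [0, 0, 0], 15]
  ]
}}

```text
time_s: 12.28
ee_pos: [0.6147, -0.1031, 0.1492]
orientation: [180.0, -0.2, 167.7]
wrist_force: [0.0, -0.3, -1.1]
gripper_width: 0.0221
```

```bash
python3 st.py 671.2 -102.5 86
```

```text
t 12.28 pos [ 614.7 -103.1  149.2] rot [-0.06 -0.15  0.  ] F [ 0.  -0.3 -1.1] w 22.1 q6 [-15.  33.  83.   0.  65. -93.]
d [ 56.5   0.6 -63.2]
```

Request:
{"api": "send_rows", "payload": {
  "motion": [
    [[20, 0, 0], [0, 0, 0], 15],
    [[15, 0, 0], [0, 0, 0], 15],
    [[8, 0, 0], [0, 0, 0], 15],
    [[3, 0, 0], [0, 0, 0], 15],
    [[0, 0, -10], [0, 0, 0], 15],
    [[0, 0, -10], [0, 0, 0], 15],
    [[0, 0, 0], [0, 0, 0], 15]
  ]
}}

```text
time_s: 12.87
ee_pos: [0.6667, -0.1017, 0.1263]
orientation: [180.0, -0.1, 167.8]
wrist_force: [-0.8, -0.6, -1.6]
gripper_width: 0.0224
```

```bash
python3 st.py 671.2 -102.5 86; python3 look.py pl l
```

```text
t 12.87 pos [ 666.7 -101.7  126.3] rot [-0.06 -0.07  0.  ] F [-0.8 -0.6 -1.6] w 22.4 q6 [-14.  38.  76.   0.  66. -92.]
d [  4.5  -0.8 -40.3]
```

View pics/plS.png

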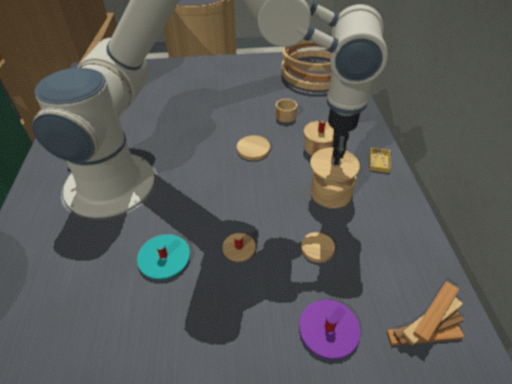

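The large lid is level above its box, at (334,165) in side, and needs 4–5 mm more in x.

Request:
{"api": "send_rows", "payload": {
  "motion": [
    [[4.5, -1, -2], [0, 0, 0], 15],
    [[0, 0, -8], [0, 0, 0], 15],
    [[0, 0, -10], [0, 0, 0], 15],
    [[0, 0, 0], [0, 0, 0], 15]
  ]
}}

```text
time_s: 13.35
ee_pos: [0.6727, -0.1035, 0.1082]
orientation: [180.0, 0.2, 167.7]
wrist_force: [-0.6, 0.5, -2.2]
gripper_width: 0.0227
```

```bash
python3 st.py 671.2 -102.5 86
```

```text
t 13.35 pos [ 672.7 -103.5  108.2] rot [ 0.01  0.19 -0.  ] F [-0.6  0.5 -2.2] w 22.7 q6 [-14.  40.  76.   0.  64. -92.]
d [ -1.5   1.  -22.2]
```

Request:
{"api": "send_rows", "payload": {
  "motion": [
    [[-1.5, 1, -5], [0, 0.2, 0], 15],
    [[0, 0, -6], [0, 0, 0], 15],
    [[0, 0, -5], [0, 0, 0], 15],
    [[0, 0, 0], [0, 0, 0], 15]
  ]
}}

```text
time_s: 13.68
ee_pos: [0.6705, -0.1022, 0.0896]
orientation: [-180.0, -0.1, 167.7]
wrist_force: [-0.4, -0.0, -0.3]
gripper_width: 0.0227
```

```bash
python3 st.py 671.2 -102.5 86
```

```text
t 13.68 pos [ 670.5 -102.2   89.6] rot [-0.01 -0.12 -0.  ] F [-0.4 -0.  -0.3] w 22.7 q6 [-14.  41.  77.  -0.  62. -91.]
d [ 0.7 -0.3 -3.6]
```

Request:
{"api": "send_rows", "payload": {
  "motion": [
    [[0.5, 0, -1.5], [0, 0, 0], 15],
    [[0, 0, -1], [0, 0, 0], 15],
    [[0, 0, -0.7], [0, 0, 0], 15],
    [[0, 0, -0.5], [0, 0, 0], 15],
    [[0, 0, 0], [0, 0, 0], 15]
  ]
}}

```text
time_s: 14.1
ee_pos: [0.6711, -0.1022, 0.0857]
orientation: [-180.0, -0.1, 167.7]
wrist_force: [0.1, 0.5, -0.0]
gripper_width: 0.0228
```

Request:
{"api": "send_rows", "payload": {
  "motion": [
    [[0, 0, 0], [0, 0, 0], 30],
    [[0, 0, 0], [0, 0, 0], 50],
    [[0, 0, 0], [0, 0, 0], 60],
    [[0, 0, 0], [0, 0, 0], 60],
    [[0, 0, 25], [0, 0, 0], 60],
    [[0, 0, 35], [0, 0, 0], 60],
    [[0, 0, 35], [0, 0, 0], 60],
    [[-10, -6, 0], [0, 0, 0], 60],
    [[-25, -15, 0], [0, 0, 0], 60],
    [[-33, -21, 0], [0, 0, 0], 60]
  ]
}}

```text
time_s: 14.93
ee_pos: [0.6061, -0.1422, 0.185]
orientation: [180.0, 0.2, 168.0]
wrist_force: [0.1, -0.4, -0.2]
gripper_width: 0.0599
```

```bash
python3 st.py 384.9 -283 22; python3 look.py pk l
```

```text
t 14.93 pos [ 606.1 -142.2  185. ] rot [ 0.02  0.18 -0.  ] F [ 0.1 -0.4 -0.2] w 59.9 q6 [-19.  31.  81.   0.  68. -97.]
d [-221.2 -140.8 -163. ]
```

View pics/pkS.png

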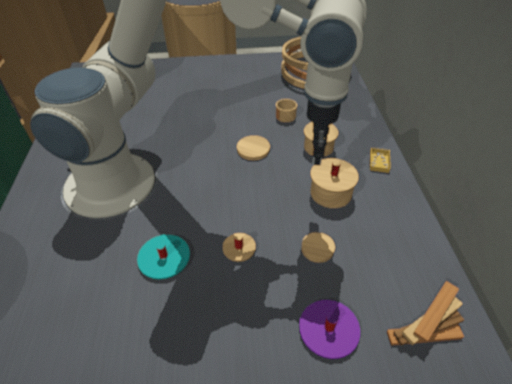

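The large lid is seated, at (334,178) in side. Now the small lid.

Request:
{"api": "send_rows", "payload": {
  "motion": [
    [[-32, -21, 0], [0, 0, 0], 60],
    [[-32, -21, -10], [0, 0, 0], 60],
    [[-32, -20, -18], [0, 0, 0], 60],
    [[-32, -20, -18], [0, 0, 0], 60],
    [[-30, -20, -18], [0, 0, 0], 60],
    [[-25, -15, -15], [0, 0, 0], 60],
    [[-16, -10, 0], [0, 0, 0], 60],
    [[-8, -5, 0], [0, 0, 0], 60],
    [[0, 0, 0], [0, 0, 0], 60]
  ]
}}

```text
time_s: 15.83
ee_pos: [0.3952, -0.2787, 0.1036]
orientation: [-180.0, 0.6, 168.0]
wrist_force: [-0.2, 0.2, -0.7]
gripper_width: 0.0598
```

```bash
python3 st.py 384.9 -283 22; python3 - <<'E'
from h import *
W=fix(env.capture("wrist"));cv2.imwrite("pics/w4.png",W["img"][:,:,::-1])
print(fit([W],np.array([.385,-.283]),lidparts("s")))
E
```

```text
t 15.83 pos [ 395.2 -278.7  103.6] rot [0.15 0.63 0.  ] F [-0.2  0.2 -0.7] w 59.8 q6 [ -42.   27.  105.    0.   47. -121.]
d [-10.3  -4.3 -81.6]
(array([ 0.38410236, -0.28294457]), np.float64(82.22412693428925), np.float64(9764.0))
```

View pics/w4.png

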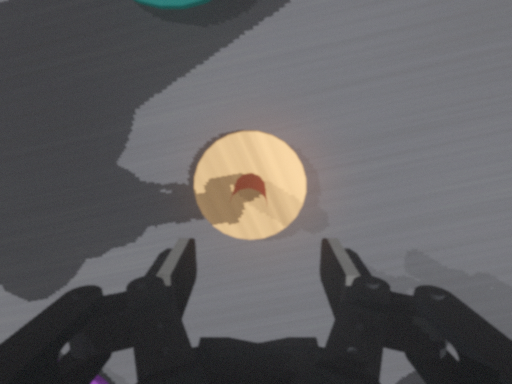

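The small lid is at (250,185) in the wrist view, and its fit agrees within 1 mm.

Request:
{"api": "send_rows", "payload": {
  "motion": [
    [[-10, -4, 0], [0.1, 0.6, 0], 60],
    [[0, 0, -15], [0, 0, 0], 60],
    [[0, 0, -25], [0, 0, 0], 60],
    [[0, 0, -15], [0, 0, 0], 60],
    [[0, 0, 0], [0, 0, 0], 60]
  ]
}}

```text
time_s: 16.3
ee_pos: [0.3917, -0.2839, 0.0498]
orientation: [-179.6, 0.5, 168.3]
wrist_force: [-0.6, -0.1, -0.4]
gripper_width: 0.06
```

```bash
python3 st.py 384.7 -283 22
```

```text
t 16.3 pos [ 391.7 -283.9   49.8] rot [0.44 0.37 0.  ] F [-0.6 -0.1 -0.4] w 60.0 q6 [ -43.   33.  108.   -0.   39. -121.]
d [ -7.    0.9 -27.8]
```

Request:
{"api": "send_rows", "payload": {
  "motion": [
    [[-7, 1, -6], [0.4, 0.4, 0], 60],
    [[0, 0, -10], [0, 0, 0], 60],
    [[0, 0, -6], [0, 0, 0], 60],
    [[0, 0, 0], [0, 0, 0], 60]
  ]
}}

```text
time_s: 16.63
ee_pos: [0.3862, -0.2828, 0.0277]
orientation: [-179.9, 0.0, 168.5]
wrist_force: [0.4, 0.2, 0.1]
gripper_width: 0.0603
```

```bash
python3 st.py 384.7 -283 22
```

```text
t 16.63 pos [ 386.2 -282.8   27.7] rot [0.1  0.01 0.  ] F [0.4 0.2 0.1] w 60.3 q6 [ -43.   35.  109.   -0.   36. -122.]
d [-1.5 -0.2 -5.7]
```

Request:
{"api": "send_rows", "payload": {
  "motion": [
    [[-1.5, 0, -4], [0, 0, 0], 50],
    [[0, 0, -1.5], [0, 0, 0], 40],
    [[0, 0, 0], [0, 0, 0], 30],
    [[0, 0, 0], [0, 0, 0], 15],
    [[0, 0, 0], [0, 0, 0], 15],
    [[0, 0, 0], [0, 0, 0], 15],
    [[0, 0, 0], [0, 0, 0], 15]
  ]
}}

```text
time_s: 17.22
ee_pos: [0.3852, -0.2834, 0.0231]
orientation: [-179.8, 0.1, 168.5]
wrist_force: [0.1, 0.4, -0.2]
gripper_width: 0.0229
```

```bash
python3 st.py 590.5 296.2 150;
```

```text
t 17.22 pos [ 385.2 -283.4   23.1] rot [0.18 0.1  0.  ] F [ 0.1  0.4 -0.2] w 22.9 q6 [ -43.   36.  109.   -0.   35. -122.]
d [205.3 579.6 126.9]
```

Request:
{"api": "send_rows", "payload": {
  "motion": [
    [[0, 0, 12], [0, 0, 0], 15],
    [[0, 0, 25], [0, 0, 0], 15],
    [[0, 0, 35], [0, 0, 0], 15],
    [[2, 6, 30], [0, 0, 0], 15],
    [[5, 14, 15], [0, 0, 0], 15],
    [[8, 24, 0], [0, 0, 0], 15],
    [[12, 33, 0], [0, 0, 0], 15],
    [[12, 33, 0], [0, 0, 0], 15],
    [[12, 33, 0], [0, 0, 0], 15],
    [[12, 33, 0], [0, 0, 0], 15]
  ]
}}

```text
time_s: 18.05
ee_pos: [0.4491, -0.1064, 0.1477]
orientation: [-179.7, 0.5, 168.0]
wrist_force: [1.2, -0.3, -0.6]
gripper_width: 0.0223
```

Request:
{"api": "send_rows", "payload": {
  "motion": [
    [[12, 33, 0], [0, 0, 0], 15],
    [[12, 33, 0], [0, 0, 0], 15],
    [[12, 33, 0], [0, 0, 0], 15],
    [[12, 33, 0], [0, 0, 0], 15],
    [[12, 33, 0], [0, 0, 0], 15],
    [[12, 33, 0], [0, 0, 0], 15],
    [[10, 28, 0], [0, 0, 0], 15]
  ]
}}

```text
time_s: 18.63
ee_pos: [0.5329, 0.133, 0.149]
orientation: [-179.7, 0.6, 168.0]
wrist_force: [0.4, 0.0, 0.9]
gripper_width: 0.0226
```

```bash
python3 st.py 590.5 296.2 65
```

```text
t 18.63 pos [532.9 133.  149. ] rot [0.38 0.52 0.  ] F [0.4 0.  0.9] w 22.6 q6 [  8.  28.  94.  -1.  58. -70.]
d [ 57.6 163.2 -84. ]
```

Request:
{"api": "send_rows", "payload": {
  "motion": [
    [[11, 33, 0], [0.4, 0.5, 0], 15],
    [[11, 33, 0], [0, 0, 0], 15],
    [[10, 30, 0], [0, 0, 0], 15],
    [[10, 26, 0], [0, 0, 0], 15],
    [[6, 16, 0], [0, 0, 0], 15],
    [[3, 8, 0], [0, 0, 0], 15],
    [[0, 0, -12], [0, 0, 0], 15],
    [[0, 0, -15], [0, 0, 0], 15],
    [[0, 0, 0], [0, 0, 0], 15]
  ]
}}

```text
time_s: 19.38
ee_pos: [0.5848, 0.2926, 0.12]
orientation: [179.9, 0.1, 168.3]
wrist_force: [-0.9, -0.9, -2.2]
gripper_width: 0.0227
```

```bash
python3 st.py 590.5 296.2 65; python3 look.py ps s
```

```text
t 19.38 pos [584.8 292.6 120. ] rot [-0.1   0.09 -0.  ] F [-0.9 -0.9 -2.2] w 22.7 q6 [ 21.  37.  80.   0.  63. -57.]
d [  5.7   3.6 -55. ]
```

View pics/psA.png

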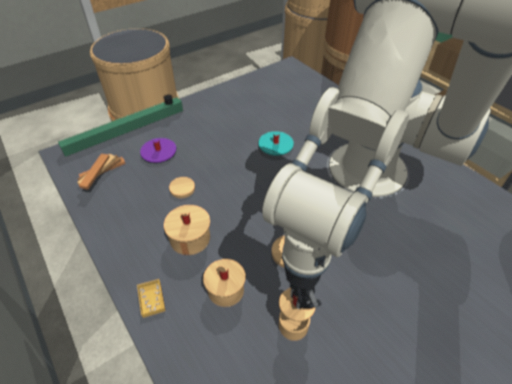

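The small lid hangs above its box, at (297,304) in scene. I correct by (5.7, 3.6) mm and descend.

Request:
{"api": "send_rows", "payload": {
  "motion": [
    [[5.5, 3.5, -5], [0, 0, 0], 15],
    [[0, 0, -12], [0, 0, 0], 15],
    [[0, 0, -13], [0, 0, 0], 15],
    [[0, 0, 0], [0, 0, 0], 15]
  ]
}}

```text
time_s: 19.87
ee_pos: [0.5938, 0.2953, 0.0932]
orientation: [179.7, 0.4, 168.2]
wrist_force: [-0.5, 0.1, -1.8]
gripper_width: 0.0228
```

```bash
python3 st.py 590.5 296.2 65
```

```text
t 19.87 pos [593.8 295.3  93.2] rot [-0.25  0.49 -0.  ] F [-0.5  0.1 -1.8] w 22.8 q6 [ 21.  39.  80.   0.  60. -57.]
d [ -3.3   0.9 -28.2]
```

Request:
{"api": "send_rows", "payload": {
  "motion": [
    [[-3, 1, -4], [-0.2, 0.5, 0], 15],
    [[0, 0, -8], [0, 0, 0], 15],
    [[0, 0, -4], [0, 0, 0], 15],
    [[0, 0, 0], [0, 0, 0], 15]
  ]
}}

```text
time_s: 20.2
ee_pos: [0.5907, 0.296, 0.0756]
orientation: [-180.0, -0.1, 168.1]
wrist_force: [-0.4, 0.0, -0.5]
gripper_width: 0.0227
```

```bash
python3 st.py 590.5 296.2 65
```

```text
t 20.2 pos [590.7 296.   75.6] rot [-0.01 -0.07 -0.  ] F [-0.4  0.  -0.5] w 22.7 q6 [ 21.  41.  80.   0.  59. -57.]
d [ -0.2   0.2 -10.6]
```

Request:
{"api": "send_rows", "payload": {
  "motion": [
    [[0, 0, -4], [0, 0, 0], 15],
    [[0, 0, -3], [0, 0, 0], 15],
    [[0, 0, -1.5], [0, 0, 0], 15],
    [[0, 0, -0.7], [0, 0, 0], 15],
    [[0, 0, 0], [0, 0, 0], 15]
  ]
}}

```text
time_s: 20.62
ee_pos: [0.5909, 0.2962, 0.0658]
orientation: [180.0, -0.0, 168.2]
wrist_force: [0.5, -0.4, -0.1]
gripper_width: 0.0227
```

```bash
python3 st.py 590.5 296.2 65
```

```text
t 20.62 pos [590.9 296.2  65.8] rot [-0.03 -0.03  0.  ] F [ 0.5 -0.4 -0.1] w 22.7 q6 [ 21.  41.  81.   0.  58. -57.]
d [-0.4  0.  -0.8]
```

Request:
{"api": "send_rows", "payload": {
  "motion": [
    [[0, 0, -0.7], [0, 0, 0], 15],
    [[0, 0, 0], [0, 0, 0], 15]
  ]
}}

```text
time_s: 20.78
ee_pos: [0.5911, 0.2962, 0.0653]
orientation: [180.0, -0.0, 168.2]
wrist_force: [-0.2, -0.4, -0.2]
gripper_width: 0.0229
```

Request:
{"api": "send_rows", "payload": {
  "motion": [
    [[0, 0, 0], [0, 0, 0], 30],
    [[0, 0, 0], [0, 0, 0], 50],
    [[0, 0, 0], [0, 0, 0], 60],
    [[0, 0, 0], [0, 0, 0], 60],
    [[0, 0, 25], [0, 0, 0], 60],
    [[0, 0, 35], [0, 0, 0], 60],
    [[0, 0, 35], [0, 0, 0], 60],
    [[0, 0, 30], [0, 0, 0], 60],
    [[-20, 25, 10], [0, 0, 0], 60],
    [[-25, 32, 0], [0, 0, 0], 60]
  ]
}}

```text
time_s: 21.62
ee_pos: [0.5476, 0.3489, 0.2055]
orientation: [-179.9, -0.1, 167.8]
wrist_force: [-0.3, 1.1, -0.2]
gripper_width: 0.06
```

Request:
{"api": "send_rows", "payload": {
  "motion": [
    [[-25, 32, 0], [0, 0, 0], 60],
    [[-25, 32, 0], [0, 0, 0], 60],
    [[-25, 32, 0], [0, 0, 0], 60],
    [[-25, 32, 0], [0, 0, 0], 60],
    [[-25, 25, 0], [0, 0, 0], 60],
    [[-25, 20, 0], [0, 0, 0], 60],
    [[-25, 20, 0], [0, 0, 0], 60],
    [[-10, 10, 0], [0, 0, 0], 60],
    [[0, 0, 0], [0, 0, 0], 60]
  ]
}}

```text
time_s: 22.37
ee_pos: [0.3497, 0.5646, 0.2096]
orientation: [179.7, 0.1, 167.9]
wrist_force: [-0.2, -0.4, -0.5]
gripper_width: 0.0601
```

```bash
python3 st.py; cat > fin.py <<'E'
from h import *
A=fix(env.capture("scene"));S=fix(env.capture("side"))
ov={}
for k,x0 in dict(s=(.5905,.2962),m=(.6764,.109),l=(.6714,-.1025)).items():
    H=B[k][1]; x0=np.array(x0)
    parts=[(B[k][0],0,H),(D[k],H,H+.008),(.012,H+.008,H+.052)]
    for nm,p in(("A",A),("S",S)):
        r=fit([p],x0,[parts[1],parts[0],parts[2]])
        best=[]
        # red knob centroid -> position at seated height
        c=proj(p,[[x0[0],x0[1],H+.03]])[0]; m=red(p)
        ys,xs=np.nonzero(m); d=np.hypot(xs-c[0],ys-c[1])<14
        u=np.array([xs[d].mean(),ys[d].mean()]) if d.any() else None
        print(k,nm,"joint fit",r[0].round(4),round(r[1]),round(r[2]),"knob px exp",c.round(1),"got",u,"->",None if u is None else onz(p,u,H+.03).round(4))
        im=ov.setdefault(nm,cv2.resize(p["img"],None,fx=1.5,fy=1.5)[:,:,::-1].copy())
        for q in parts:
            mm=(cv2.resize(sil(p,*x0,[q]),None,fx=1.5,fy=1.5)>.5).astype(np.uint8)
            cv2.drawContours(im,cv2.findContours(mm,0,1)[0],-1,(0,255,0),1)
for k in ov: cv2.imwrite(f"pics/fin{k}.png",ov[k])
E
python3 fin.py
```

```text
t 22.37 pos [349.7 564.6 209.6] rot [-0.3   0.22 -0.  ] F [-0.2 -0.4 -0.5] w 60.1 q6 [ 53.  32.  73.   0.  74. -25.]
s A joint fit [0.5907 0.2951] 19 1132 knob px exp [295.3 311.4] got [294.42857143 315.35714286] -> [0.5986 0.3027 0.08  ]
s S joint fit [0.5908 0.2963] 69 571 knob px exp [286.3  97.1] got [286.45714286  98.88571429] -> [0.5893 0.2851 0.08  ]
m A joint fit [0.6763 0.1074] 14 1593 knob px exp [223.6 272.3] got [223.6969697 275.3030303] -> [0.681  0.1166 0.09  ]
m S joint fit [0.6763 0.1096] 132 1108 knob px exp [321.4 125.3] got [321.  127.5] -> [0.6728 0.0976 0.09  ]
l A joint fit [ 0.6704 -0.1046] 191 2047 knob px exp [185.4 217.3] got [185.80645161 219.48387097] -> [ 0.6743 -0.0946  0.1   ]
l S joint fit [ 0.6715 -0.1011] 402 2350 knob px exp [335.4 168. ] got [334.6122449  170.28571429] -> [ 0.667  -0.1116  0.1   ]
```

View pics/finA.png

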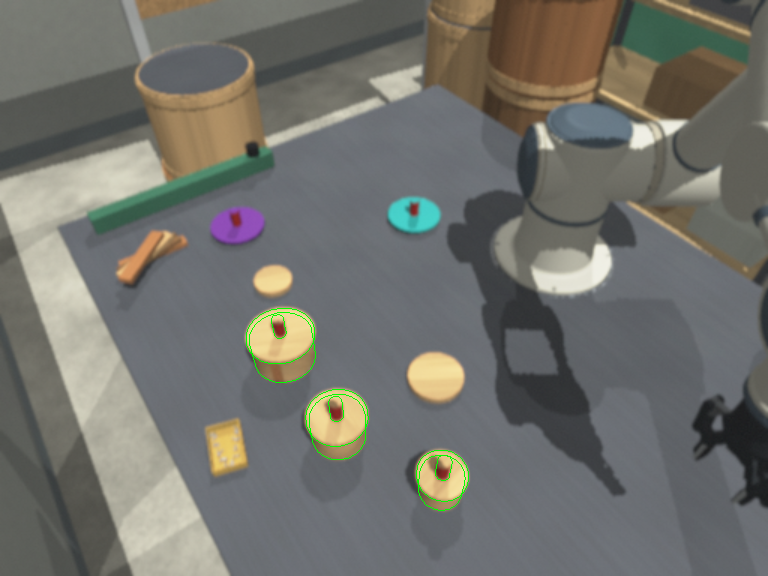

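View pics/finS.png

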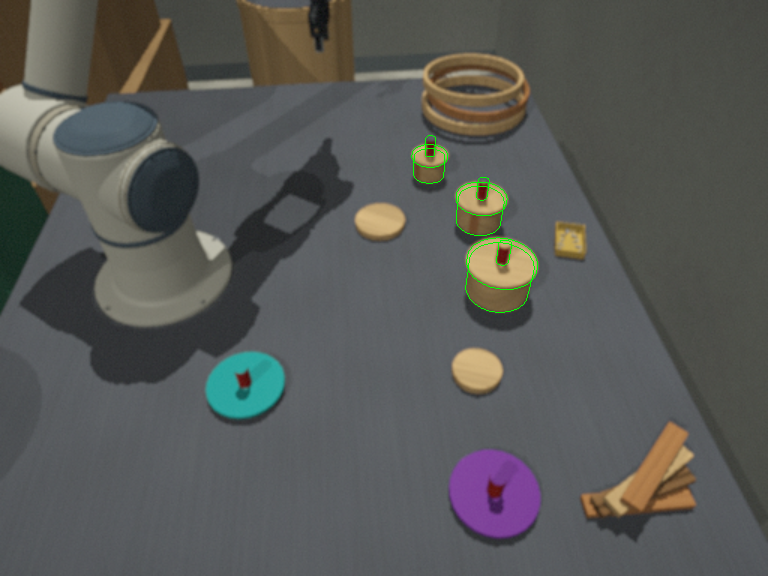

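Every lid outline matches its predicted seated position in both views. The blanks and boxes are unmoved, and the gripper is clear of everything.

```bash
python3 -c "
from plant import env
print(env.job_done())"
```

```text
the job is handed in; nothing more can be done
None
```

All three lids are on the boxes of their own size. I lowered each one to its seated height before releasing it, and handed the job in at about 22.5 s of the 88 s allowed. No verdict was reported.

- **Final check:** with the arm withdrawn, the outlines predicted for a seated lid matched the pictures in both the scene and side views. The lid-on-box fits came out within about 2 mm of the box positions measured at the start. The blanks and the purple and turquoise look-alikes looked unmoved by eye; I did not measure them.
- **A check that disagreed:** the red knob centroids came out 2–4 pixels low, or 5–12 mm if projected at knob height. The error runs opposite ways in the two cameras and nearly cancels on averaging. I put it down to the bright knob tops dropping out of the red mask rather than to a misplaced lid.
- **A correction on the way:** while placing the medium lid I had at first set its seated height 8 mm too high, forgetting that the lid stands on its plug on the table. I caught this before releasing it. No clear contact force showed when any of the lids was set down, so I judged seating from the measured height and the pictures.

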